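Free the seized clamp knob of a casting stand and take out the cassette

ROBOT

A 7-joint arm with a two-finger parallel gripper is mounted at the origin on the work surface. World frame = base frame: x ahead of the robot, y to its left, z up, the work surface at z = 0. Lengths are in mm, angles in rad, forces in N, time in s.
With the tool pointing down it reaches from about 425 to 950 mm from the base axis. Payload 16.7 kg.
Tool frame: the origin (TCP) lies between the finger pads; the fingertips stand 22 mm ahead of it and the grasp point (between the pads) lies 3 mm ahead of it; y points along the fingers, x is the direction in which the jaws open and shut, and the axes are right-handed (so a half turn about y gives the same grasp; the last joint's range is limited). The gripper opens to 94 mm and grips with 3 to 60 N. Pads are 16 mm wide; open, the fingers measure 119 mm over their backs; the gripper's body (75 mm by 177 mm) begins 78 mm behind the grasp point.
Start: joints at [1.139, 0.426, 0.074, 1.606, -0.034, 1.111, -0.067], TCP at [188.325, -648.159, 227.467] pointing down, gripper open.
Joint ranges: [-2.85, 2.85], [-0.5, 2.14], [-1.23, 1.37], [0.21, 2.46], [-1.02, 4.16], [0.16, 2.05], [-2.73, 2.73]. Speed limits (rad/s): [1.89, 1.89, 2.39, 2.39, 3.01, 3.01, 3.01].

INTERFACE

Orientations are given as a unit quaternion [x, y, z, w].
In Python, from plant import r gives the robot as it stands.
- The arm moves only by the shell command python3 -m creep 'ROWS'. ROWS is text: rows parted by semicolons, each of 7 numbers parted by spaces: the turn, a rotation vector about the world's x, y, z in degrees, then the shift along the world's x, y, z in cm, then the finger opening in cm, from 0 to 9.4. A call has 1 to 10 rows; each row is the pose to reach, as a shift and turn from the pose measured when the call began; what a row does not reach only later rows make up. A row lasts 1/10 s, in which the tool goes at most 50 mm and 8.59 degrees, less where a joint would pass 70% of its speed; a pose out of reach is approached as far as the arm can. A call with a gripper value outside its range is refused whole. The fingers move at their own pace and stop on an object; the grip force is fixed at half the most. Time passes only in rows, so rows that repeat a pose let the fingers close. It gives the time, the measured TCP pose, the force and the opening at its end, in the units of the state.
- r.sense(): the state, without advancing time (a new reading comes with each control period).
- r.camera(name): name is "side" or "top" or "wrist"; returns a dict with "img" (480x640x3 uint8, red, green, blue), "range_z" (480x640 float32, mm along the optical axis (not along the pixel's ray), 0 where there is no reading), "K" (3x3 intrinsics, pixels), "rvec" (rotation vector, rad) and "tvec" (3), from world to camera coordinates, as OpenCV has them. Camera axes: x right, y down, z forward; pixel columns grow to the right and rows downward; lengths in mm; the calibration is good to about 2 mm. The wrist camera is an equidistant fisheye: a pixel r from the principal point sees the ray r / f radians off the axis. A picture is of the moment at which its call begins.
- r.hand_in(): hands the job in, once; it reports no verdict.
The state is a dict: "time": time; "joints": joint angles; "joint_velocities": joint speeds; "joint_efforts": joint torques, N m; "position": TCP position; "tcp_rot": TCP orientation; "ft_force": force on the tool from outside, world axes, zero at the start; "wrist_torque": the same for the moment, N m; "gripper_width": finger opening in mm.
Only numpy, scipy, OpenCV 4.12 (cv2) and the standard library are available. Lean on these libraries where they do the work, as an engineer would, in place of code of your own. Each camera call takes 0.05 s, during which the arm holds its last target.

TASK

The clamp knob on the slanted white casting stand is stuck with dried gel: break it loose with a short firm anticlockwise twist, then turn it on to its open stop, so that the orange tongue points well away from the cassette. Only then draw the cassette straight out of the slanted stand by its blue handle and set it down flat, handle up, in the green tray and let go, without dropping it. Leave the loose things around it where they are.

Things in the scene. Friction and masses are not known exactly. Their poses are not given: they have to be found in the camera images.
- stand: White slanted casting stand, fixed, 196 mm wide (y), 125 deep (x), 80 high at the back. Origin on the table under its middle; z up, x to its high back edge. Its flat face leans: the face's outward normal is 26 degrees from vertical towards -x (low edge, robot side); middle of the face 52 mm above the origin. On the face: cassette pocket at the -y side, clamp knob 75 mm from it to +y.
- clamp_knob (a joint): Knob angle, rad: 0 clamped, 2.4 open at a hard stop; grows anticlockwise looking onto the face. Starts near 0, seized: the first 0.4 rad need about 0.5 N m (grip 35 N or more, a light grip slips); let go there, it springs back. Beyond, it turns freely (0.04 N m) and stays put. Needs more than one grasp.
- knob_grip (a point): On the knob's axis at the height to grip: 42 mm off the face, 10 below the knob's top. Black fluted round knob, 40 mm diameter, 34 tall (18 to 52 mm off the face), white mark on top. z is the turning axis, out of the face, 26 degrees from vertical; x, y turn with the knob.
- tongue_tip (a point): Tip of the orange tongue that turns with the knob, 50 mm from its axis; tongue 16 mm wide, 11.5 to 16.5 mm off the face. At joint 0 it lies 20 mm over the cassette's edge, 1.5 mm above it, and keeps it in; it swings up the slope and then away.
- seat (a point): Middle of the pocket's floor on the slanted face, where the seated cassette's origin lies. The pocket's lips are 8 mm high, with 1.5 to 2 mm play all round. Axes as the stand's (not tilted).
- cassette: Grey gel cassette with a pale blue window, loose, 80 mm (x) by 90 mm (y) by 10 mm (z), about 180 g. Origin: centre of its underside; z out of its face (26 degrees from vertical in the stand), x up the slope. In the middle of its top stands a blue handle bar, 46 mm along x, 12 mm wide (y), from 10 to 44 mm above the underside.
- cassette_grip (a point): Middle of the cassette's blue handle, on its centre line, 33 mm above the underside, 11 mm below the handle's top. Axes as the cassette's. Grip with the fingers closing along y.
- green_tray: Bright green open tray, fixed, outside 132 mm (x) by 142 mm (y) by 30 mm high, walls and floor 5 mm. Origin: centre of its underside, z up.
- green_tray_in (a point): Centre of the green tray's inner floor, 5 mm above the table; axes as the tray's.
- white_tray: White tray of the same size, fixed, not to be used; a gel comb lies in it. It may stand on either side of the green tray.
- comb: Clear plastic gel comb, 80 mm by 60 mm, 5 mm thick, lying in the white tray. Leave alone. Origin centre of its underside.
- amber_bottle: Amber glass bottle, 60 mm diameter, 130 mm high. Leave alone. Origin centre of its underside.
- tip_box: Dark green pipette tip box with a pale lid, 85 x 120 x 70 mm. Leave alone. Origin centre of its underside.
- beaker: Glass beaker, 64 mm across, 85 mm high. Leave alone. Origin centre of its underside.
- yellow_jar: White jar with yellow cap, 54 mm diameter, 85 mm high. Leave alone. Origin centre of its underside.
- timer: Small grey bench timer, 55 x 65 x 22 mm. Leave alone. Origin centre of its underside.
There are look-alikes about, which are no part of the job. What is shaped like the stand but pink or turquoise is not meant.

How it is judged:
By the outcome, as a careful person would: the job done as asked, in the order asked, and still so for the second after the job is handed in, with the robot touching nothing.
It also fails if it takes over 58 s, if anything falls off the work surface, if the arm or the gripper's body presses on something with over 40 N, if the wrist force passes 120 N, or if a joint passes its speed limit or range.

## Working session

There is one attempt and no reset: what is moved stays moved. The work goes in short steps, Python scripts to look and compute and a shell command to move; the robot and the scene stay as the last step left them, time stands still between calls to the robot, and variables do not carry over. Pictures are saved under pics/ and viewed, and the job is handed in when it is done.

```bash
ls; mkdir -p pics; python3 - <<'E'
from plant import r
import cv2,numpy as np,pickle
print(r.sense())
for n in ["side","top","wrist"]:
    c=r.camera(n); cv2.imwrite(f"pics/{n}0.png",c["img"][:,:,::-1]); pickle.dump(c,open(f"{n}0.pkl","wb")); print(n,c["K"],c["rvec"],c["tvec"])
E
```

```text
pics
{'time': 0.0, 'joints': array([ 1.13851794,  0.42675931,  0.07388543,  1.60658376, -0.03409082,
        1.11080249, -0.06708306]), 'joint_velocities': array([-1.08503100e-05, -1.10441961e-03, -1.09433622e-04,  1.53422755e-03,
       -1.01329364e-03,  7.49657906e-04,  5.51068312e-04]), 'joint_efforts': array([-3.01284192e-03, -9.35823655e+01,  3.66458774e+00, -4.54196084e+01,
       -4.90757916e-02,  1.99571106e-02,  3.15843836e-04]), 'position': array([ 188.17887328, -647.82135586,  226.76868178]), 'tcp_rot': array([-0.56522165,  0.42495226, -0.42417358,  0.56570031]), 'ft_force': array([-0.35969271, -0.23090779, -0.60473893]), 'wrist_torque': array([ 0.07951163, -0.03615818,  0.0318224 ]), 'gripper_width': 93.82916106812071}
side [[516.35990389   0.         325.19276269]
 [  0.         516.35990389 240.16587423]
 [  0.           0.           1.        ]] [ 0.51944016 -2.65889865  1.20723525] [ 481.78310765  120.13331922 1389.33215276]
top [[440.47041456   0.         314.17929052]
 [  0.         440.47041456 245.10801364]
 [  0.           0.           1.        ]] [ 2.2164708  -2.20220176  0.02984117] [  81.10624017  488.66523954 1243.54902392]
wrist [[371.64829954   0.         320.95610768]
 [  0.         371.64829954 237.25658008]
 [  0.           0.           1.        ]] [-2.35508981  1.76955456  0.21309994] [-674.39551756  -23.00515498  390.00661002]
```

View pics/top0.png

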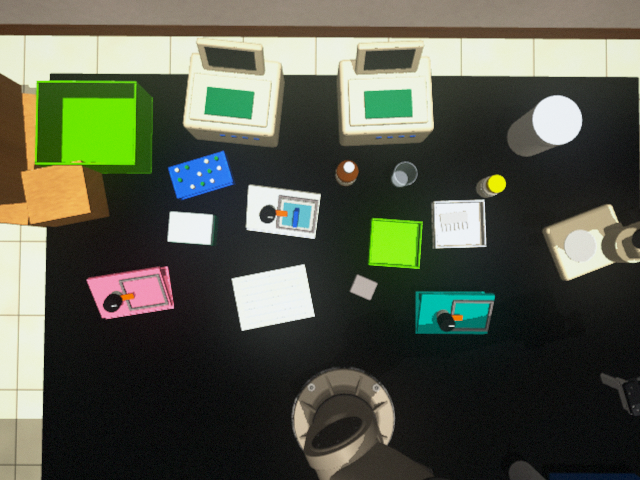

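View pics/side0.png

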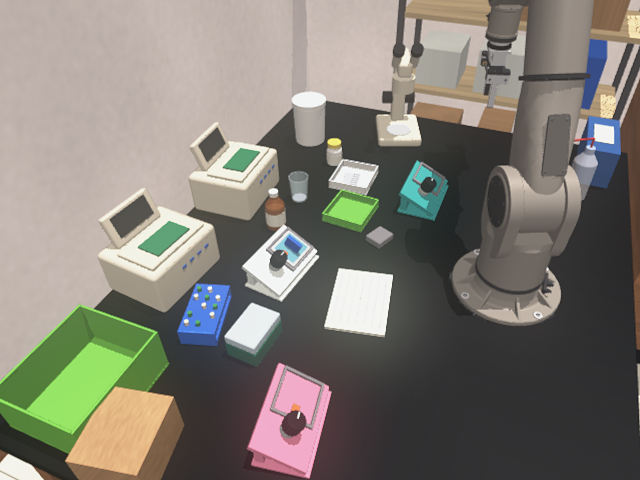

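View pics/wrist0.png

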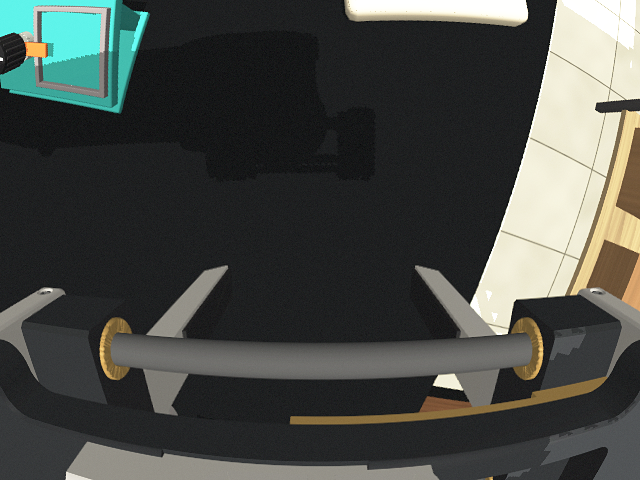

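The top view shows the white stand at about (283,211), with the knob at (268,213) and the blue handle at (296,216). The green tray is at (395,243) and the white tray at (459,223). Next I'll measure them with an enlarged crop and the depth.

```bash
cat > h.py <<'E'
import numpy as np,cv2,pickle
from scipy.spatial.transform import Rotation as R
def world(c):
    K=c["K"];z=c["range_z"].astype(float);v,u=np.mgrid[:480,:640]
    P=np.stack([(u-K[0,2])/K[0,0]*z,(v-K[1,2])/K[1,1]*z,z],-1)
    M=R.from_rotvec(np.ravel(c["rvec"])).as_matrix()
    return (P-np.ravel(c["tvec"]))@M
def proj(c,p):
    return cv2.projectPoints(np.atleast_2d(np.float64(p)),c["rvec"],c["tvec"],c["K"],None)[0][:,0]
E
python3 - <<'E'
from h import *
c=pickle.load(open("top0.pkl","rb"));W=world(c)
im=c["img"][:,:,::-1]
cv2.imwrite("pics/topc.png",cv2.resize(im[175:250,235:335],(800,600),interpolation=cv2.INTER_CUBIC))
# table check
print(W[340,200],W[250,340])
for n,(u,v) in dict(knob=(268,213),handle=(296,216),face=(262,190),green=(395,243),white=(459,223)).items(): print(n,W[v,u].round(1))
hsv=cv2.cvtColor(c["img"],cv2.COLOR_RGB2HSV)
g=(hsv[...,0]>35)&(hsv[...,0]<65)&(hsv[...,1]>150)&(hsv[...,2]>80);g[:200]=0;g[:,:350]=0;g[:,440:]=0
P=W[g];rim=P[(P[:,2]>24)]
print("green",len(P),len(rim),cv2.minAreaRect(rim[:,:2].astype(np.float32)),cv2.minAreaRect(P[:,:2].astype(np.float32)))
fl=P[np.abs(P[:,2]-5)<4];print("floor",cv2.minAreaRect(fl[:,:2].astype(np.float32)),fl.mean(0))
# stand
sub=W[180:243,240:326].reshape(-1,3);col=c["img"][180:243,240:326].reshape(-1,3)
m=(col.min(1)>150)&(sub[:,2]>5);S=sub[m]
# plane ransac
rng=np.random.default_rng(0);best=None
for _ in range(500):
    a=S[rng.choice(len(S),3,False)];n=np.cross(a[1]-a[0],a[2]-a[0]);
    if np.linalg.norm(n)<100: continue
    n/=np.linalg.norm(n);d=np.abs((S-a[0])@n)<2
    if best is None or d.sum()>best.sum(): best=d
Q=S[best];ce=Q.mean(0);n=np.linalg.svd(Q-ce)[2][2];n*=np.sign(n[2])
print("plane",best.sum(),len(S),ce,n,np.degrees(np.arccos(n[2])),"yaw",np.degrees(np.arctan2(-n[1],-n[0])))
print(cv2.minAreaRect(sub[sub[:,2]>12][:,:2].astype(np.float32)))
E
```

```text
[217.37323133 405.84035487   1.22333152] [474.77360424  10.72761561   2.84266812]
knob [568.8 205.7 105.6]
handle [562.1 132.7  98. ]
face [633.1 225.1  79. ]
green [ 495.7 -145.6    3.4]
white [ 553.4 -326.     8.9]
green 2483 381 ((499.5426940917969, -65.65443420410156), (296.8153076171875, 132.07705688476562), 86.10001373291016) ((501.8859558105469, -68.50749206542969), (302.1893615722656, 137.14080810546875), 86.10001373291016)
floor ((499.1583251953125, -141.07054138183594), (138.46836853027344, 131.66552734375), 86.15353393554688) [ 494.44044411 -144.84229923    5.22379445]
plane 891 2105 [587.25566821 201.97489532  55.24137888] [-0.43293133  0.05235159  0.89990543] 25.854361266753298 yaw -6.894931002987646
((553.4254150390625, 174.07379150390625), (199.0540008544922, 170.68777465820312), 82.78809356689453)
```

View pics/topc.png

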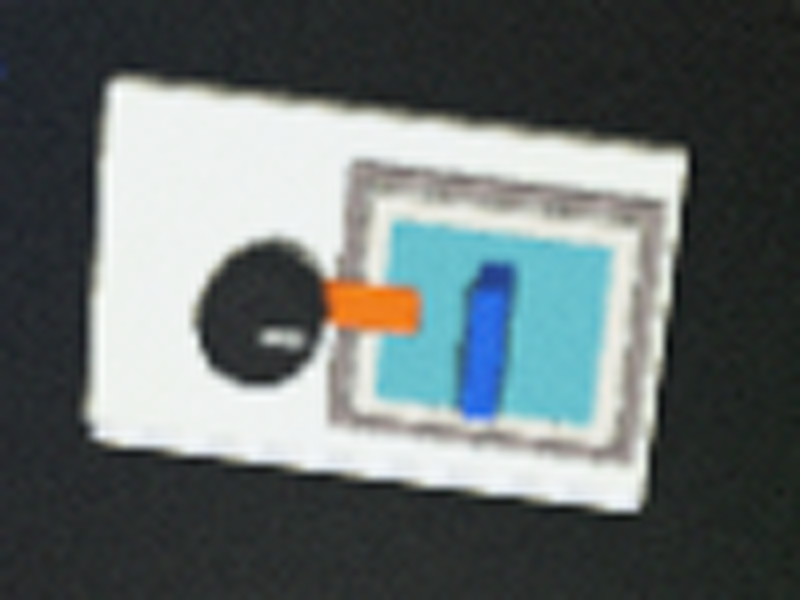

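```bash
python3 - <<'E'
from h import *
from scipy.optimize import least_squares
c=pickle.load(open("top0.pkl","rb"));W=world(c);s=pickle.load(open("side0.pkl","rb"));Ws=world(s)
px=np.array([[108,77],[688,150],[640,512],[88,437]])/8+[235,175]-0.4
def corners(p):
    x,y,a=p;R2=R.from_euler('z',a).as_matrix()
    L=np.array([[62.5,98,80],[62.5,-98,80],[-62.5,-98,20],[-62.5,98,20]])
    return L@R2.T+[x,y,0]
f=least_squares(lambda p:(proj(c,corners(p))-px).ravel(),[590,170,-0.12]);print(f.x,np.degrees(f.x[2]),f.fun.round(2))
x,y,a=f.x
Rs=R.from_euler('z',a)*R.from_euler('y',-np.radians(26)); M=Rs.as_matrix(); n=M[:,2]
O=np.array([x,y,52.])
print("n",n)
for name,c_,w in(("top",c,W),("side",s,Ws)):
    L=(w-O)@M  # face coords
    col=c_["img"].astype(int);hsv=cv2.cvtColor(c_["img"],cv2.COLOR_RGB2HSV)
    near=(np.abs(L[...,0])<90)&(np.abs(L[...,1])<110)&(w[...,2]>10)
    wh=near&(col.min(-1)>140)&(np.abs(L[...,2])<12)
    print(name,"face z med",np.median(L[wh][:,2]),"bounds",np.percentile(L[wh],[1,99],axis=0).round(1).tolist())
    kn=near&(col.max(-1)<70)&(L[...,2]>47)&(L[...,2]<60)
    k=L[kn];print("knobtop",len(k),np.percentile(k,[2,50,98],axis=0).round(1).tolist(), cv2.minEnclosingCircle(k[:,:2].astype(np.float32)))
    hb=near&(hsv[...,0]>100)&(hsv[...,0]<125)&(hsv[...,1]>170)
    h=L[hb];ht=h[h[:,2]>40];print("handle",len(h),len(ht),np.percentile(h,[2,50,98],axis=0).round(1).tolist(),np.percentile(ht,[2,50,98],axis=0).round(1).tolist() if len(ht) else 0)
    og=near&(hsv[...,0]>8)&(hsv[...,0]<20)&(hsv[...,1]>180);o=L[og];print("tongue",len(o),np.percentile(o,[2,50,98],axis=0).round(1).tolist())
E
```

```text
[ 5.77467769e+02  1.72710774e+02 -1.24190232e-01] -7.115576174736267 [ 0.08 -1.27  0.13 -0.88 -0.    0.98 -0.22  1.26]
n [-0.43499494  0.05430158  0.89879405]
top face z med 1.4675047336379758 bounds [[-67.3, -96.4, -9.9], [62.8, 96.0, 11.5]]
knobtop 135 [[-14.6, 17.3, 47.9], [6.0, 36.1, 52.5], [19.9, 52.0, 56.3]] ((3.230541229248047, 34.191932678222656), 19.423049926757812)
handle 83 64 [[-18.5, -45.2, 11.1], [5.2, -39.8, 43.5], [23.1, -32.0, 48.6]] [[-18.6, -45.3, 40.4], [1.0, -40.3, 44.1], [22.7, -35.0, 49.3]]
tongue 53 [[-2.5, -12.4, 13.2], [3.6, 1.2, 17.1], [9.9, 15.2, 22.4]]
side face z med 1.1257324358515344 bounds [[-69.2, -90.8, -11.1], [60.0, 100.3, 11.6]]Traceback (most recent call last):
  File "<stdin>", line 21, in <module>
    return _quantile_unchecked(
        a, q, axis, out, overwrite_input, method, keepdims, weights)
    return _ureduce(a,
                    func=_quantile_ureduce_func,
    ...<5 lines>...
                    overwrite_input=overwrite_input,
                    method=method)
    r = func(a, **kwargs)
    result = _quantile(arr,
                       quantiles=q,
    ...<2 lines>...
                       out=out,
                       weights=wgt)
    slices_having_nans = np.isnan(arr[-1, ...])
                                  ~~~^^^^^^^^^
IndexError: index -1 is out of bounds for axis 0 with size 0
```

```bash
python3 - <<'E'
from h import *
c=pickle.load(open("top0.pkl","rb"));W=world(c)
im=c["img"][:,:,::-1]
cv2.imwrite("pics/topg.png",cv2.resize(im[205:280,360:460],(800,600),interpolation=cv2.INTER_CUBIC))
print("bottle",W[165,347],"beaker",W[165,405],"tip",W[228,190],"timer",W[287,364])
r0=R.from_quat([-0.56522165,0.42495226,-0.42417358,0.56570031]).as_matrix();print(r0.round(3))
pos=np.array([188.2,-647.8]);az=np.degrees(np.arctan2(pos[1],pos[0]));xa=np.degrees(np.arctan2(r0[1,0],r0[0,0]));print("az",az,"xjaw",xa)
hsv=cv2.cvtColor(c["img"],cv2.COLOR_RGB2HSV)
g=(hsv[...,0]>35)&(hsv[...,0]<65)&(hsv[...,1]>150)&(hsv[...,2]>60);g[:212]=0;g[:,:362]=0;g[:,428:]=0;g[275:]=0
P=W[g]; print(len(P),np.histogram(P[:,2],bins=8))
print(cv2.minAreaRect(P[:,:2].astype(np.float32)),cv2.minAreaRect(P[P[:,2]>18][:,:2].astype(np.float32)))
E
```

```text
bottle [692.03041399   1.21658816 126.57364759] beaker [ 706.1791639  -161.23752947   63.94108357] tip [529.78807073 416.24558     80.31860913] timer [371.57920804 -55.59426819  23.06268428]
[[ 0.279 -0.     0.96 ]
 [-0.96   0.001  0.279]
 [-0.001 -1.    -0.   ]]
az -73.8002689760103 xjaw -73.80036818294164
2521 (array([2511,    0,    0,    0,    0,    0,    0,   10]), array([  -5.51064842,  152.11202035,  309.73468912,  467.35735789,
        624.98002666,  782.60269543,  940.2253642 , 1097.84803297,
       1255.47070174]))
((501.95550537109375, -68.86184692382812), (302.390625, 137.93894958496094), 85.84808349609375) ((499.5294189453125, -65.84846496582031), (297.2042541503906, 132.07705688476562), 86.10001373291016)
```

View pics/topg.png

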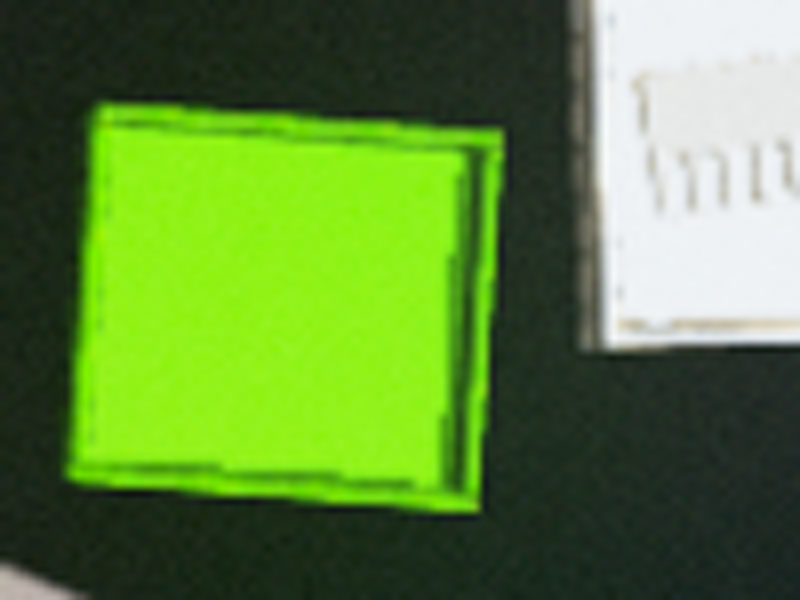

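```bash
cat >> h.py <<'E'
A0=-0.1242
MS=(R.from_euler('z',A0)*R.from_euler('y',-np.radians(26))).as_matrix()
O=np.array([577.5,172.7,52.])
KN=O+MS@np.array([2.8,34.8,0.]); CA=O+MS@np.array([2.8,-40.2,0.]); n=MS[:,2]
def toolR(phi,z=None,M=MS):  # jaws at phi deg from face x, ccw about n
    x=M@[np.cos(np.radians(phi)),np.sin(np.radians(phi)),0]; y=-M[:,2]
    return np.stack([x,y,np.cross(x,y)],1)
def delta(s,Rt,p):
    d=R.from_matrix(Rt)*R.from_quat(s["tcp_rot"]).inv()
    return np.degrees(d.as_rotvec()).round(2),((np.array(p)-s["position"])/10).round(2)
E
python3 - <<'E'
from h import *
from plant import r
from scipy.optimize import least_squares
c=pickle.load(open("top0.pkl","rb"));W=world(c)
px=np.array([[95,103],[503,130],[480,510],[68,480]])/8+[360,205]-0.4
def co(p):
    x,y,a=p
    L=np.array([[66,71,30],[66,-71,30],[-66,-71,30],[-66,71,30]])
    return L@R.from_euler('z',a).as_matrix().T+[x,y,0]
f=least_squares(lambda p:(proj(c,co(p))-px).ravel(),[490,-145,-0.06]);print("tray",f.x,np.degrees(f.x[2]),f.fun.round(2))
print("knob",KN+42*n,"cass",CA+33*n)
s=r.sense()
for phi in(-55,-45):
  print(phi,delta(s,toolR(phi),KN+145*n),delta(s,toolR(phi),[520,-250,330]))
E
```

```text
tray [ 4.95454104e+02 -1.41840881e+02 -6.35412584e-02] -3.640645930185716 [ 0.08 -0.07 -0.11  0.11 -0.26 -0.11  0.29  0.07]
knob [566.03852921 209.20102183  90.97678916] cass [560.66240877 134.28998767  82.88764274]
-55 (array([ -5.89, -25.4 ,  11.47]), array([33.3 , 86.27, -4.34])) (array([ -5.89, -25.4 ,  11.47]), array([33.17, 39.79, 10.3 ]))
-45 (array([ -8.11, -24.91,  21.3 ]), array([33.3 , 86.27, -4.34])) (array([ -8.11, -24.91,  21.3 ]), array([33.17, 39.79, 10.3 ]))
```

```bash
python3 -m creep '-8.1 -24.9 21.3 33.2 39.8 10 7; -8.1 -24.9 21.3 33.2 39.8 10 7; -8.1 -24.9 21.3 33.2 39.8 10 7; -8.1 -24.9 21.3 33.2 39.8 10 7; -8.1 -24.9 21.3 33.2 39.8 10 7; -8.1 -24.9 21.3 33.2 39.8 10 7; -8.1 -24.9 21.3 33.2 39.8 10 7; -8.1 -24.9 21.3 33.2 44 10 7; -8.1 -24.9 21.3 33.2 49 8 7; -8.1 -24.9 21.3 33.2 54 8 7'; python3 - <<'E'
from h import *
from plant import r
s=r.sense();print(s["joints"]);print(delta(s,toolR(-45),KN+145*n))
E
```

```text
time: 1.15
position: [472.9, -247.8, 304.1]
tcp_rot: [-0.567, 0.152, -0.453, 0.671]
ft_force: [1.8, 0.7, -0.8]
gripper_width: 70.1
[ 0.93755588 -0.0674863  -0.45291295  2.10623011 -0.29067074  0.6862682
 -0.24259302]
(array([ 0.02,  0.03, -0.03]), array([  4.84,  46.26, -12.06]))
```

```bash
python3 -m creep '0 0 0 4.8 5 -2 7; 0 0 0 4.8 10 -4 7; 0 0 0 4.8 15 -6 7; 0 0 0 4.8 20 -8 7; 0 0 0 4.8 25 -9 7; 0 0 0 4.8 30 -10 7; 0 0 0 4.8 35 -11 7; 0 0 0 4.8 40 -12 7; 0 0 0 4.8 46.2 -12 7; 0 0 0 4.8 46.2 -12 7'; python3 - <<'E'
from h import *
from plant import r
s=r.sense();print(s["joints"]);print(delta(s,toolR(-45),KN+145*n))
E
```

```text
time: 2.15
position: [520.8, 174.0, 188.7]
tcp_rot: [-0.567, 0.152, -0.454, 0.67]
ft_force: [1.0, -0.9, -0.5]
gripper_width: 70.0
[ 0.25370069  0.19787598 -0.95403169  2.18587779  0.83118839  0.67385034
 -2.19851678]
(array([0.04, 0.13, 0.07]), array([ 0.04,  4.08, -0.52]))
```

```bash
python3 -m creep '0 0 0 0 4.1 -0.5 7; 0 0 0 0 4.1 -0.5 7'; python3 - <<'E'
from h import *
from plant import r
s=r.sense();print(s["joints"]);print(delta(s,toolR(-45),KN+145*n))
for k in ["wrist","top","side"]:
    c=r.camera(k);pickle.dump(c,open(k+"1.pkl","wb"));cv2.imwrite(f"pics/{k}1.png",c["img"][:,:,::-1])
E
```

```text
time: 2.35
position: [519.6, 221.9, 183.3]
tcp_rot: [-0.567, 0.15, -0.451, 0.673]
ft_force: [-0.1, -0.6, 1.1]
gripper_width: 70.3
[ 0.1450982   0.25807811 -0.95825259  2.14776144  0.89459962  0.74112137
 -2.32087935]
(array([-0.15,  0.08, -0.38]), array([ 0.16, -0.71,  0.02]))
```

View pics/wrist1.png

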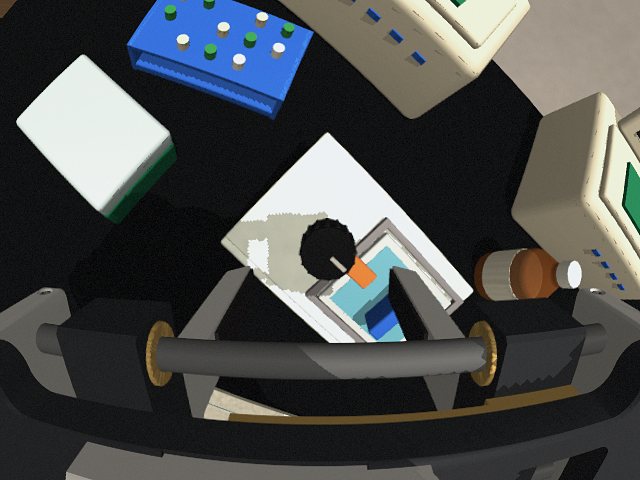

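View pics/side1.png

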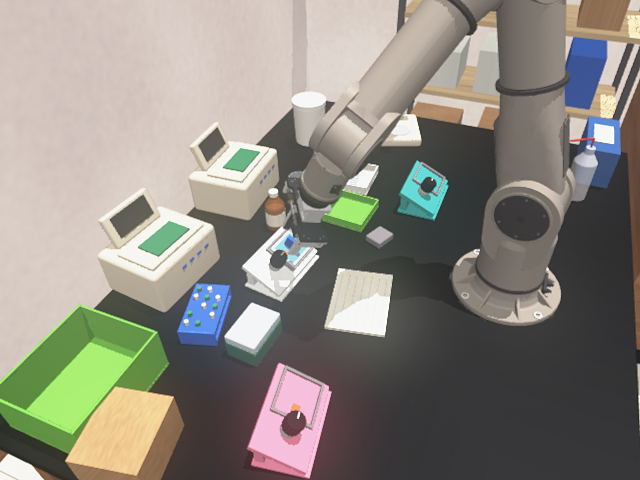

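The wrist view shows the knob at about (327,250), the orange tongue at (362,271) and the blue handle at (382,318). I'll refine the positions from this view.

```bash
cat >> h.py <<'E'
def worldf(c):
    K=c["K"];z=c["range_z"].astype(float);v,u=np.mgrid[:480,:640]
    a=(u-K[0,2])/K[0,0];b=(v-K[1,2])/K[1,1];th=np.hypot(a,b)+1e-9;t=np.tan(th)/th
    P=np.stack([a*t*z,b*t*z,z],-1)
    M=R.from_rotvec(np.ravel(c["rvec"])).as_matrix()
    return (P-np.ravel(c["tvec"]))@M
def analyse(c,w):
    L=(w-O)@MS
    col=c["img"].astype(int);hsv=cv2.cvtColor(c["img"],cv2.COLOR_RGB2HSV)
    ok=(c["range_z"]>0)
    near=ok&(np.abs(L[...,0])<80)&(np.abs(L[...,1])<108)&(w[...,2]>10)
    def rep(nm,m):
        k=L[m]
        if len(k)>3: print(nm,len(k),np.percentile(k,[1,50,99],axis=0).round(1).tolist())
        return k
    rep("face",near&(hsv[...,1]<40)&(col.min(-1)>110)&(np.abs(L[...,2])<12))
    k=rep("knobtop",near&(col.max(-1)<80)&(L[...,2]>48)&(L[...,2]<58))
    if len(k)>3: print("  circ",cv2.minEnclosingCircle(k[:,:2].astype(np.float32)))
    hb=near&(hsv[...,0]>100)&(hsv[...,0]<125)&(hsv[...,1]>150)
    rep("handle",hb);rep("handletop",hb&(L[...,2]>41))
    rep("tongue",near&(hsv[...,0]>5)&(hsv[...,0]<20)&(hsv[...,1]>170)&(L[...,2]<25))
    rep("window",near&(hsv[...,0]>85)&(hsv[...,0]<99)&(hsv[...,1]>80)&(L[...,2]<25))
E
python3 - <<'E'
from h import *
c=pickle.load(open("wrist1.pkl","rb"));analyse(c,worldf(c))
c=pickle.load(open("side0.pkl","rb"));print();analyse(c,world(c))
E
```

```text
face 18255 [[-59.8, -88.9, -3.0], [20.5, 43.0, -1.1], [61.4, 96.7, 9.5]]
knobtop 2197 [[-17.4, 17.4, 48.8], [1.4, 36.4, 50.7], [19.2, 53.8, 52.1]]
  circ ((0.7626053094863892, 35.633338928222656), 20.234233856201172)
handle 910 [[-22.7, -44.8, 12.0], [-9.1, -34.4, 40.9], [46.0, 34.9, 242.7]]
handletop 448 [[-22.9, -44.9, 41.1], [-8.7, -38.0, 42.7], [46.9, 35.3, 254.9]]
tongue 455 [[-6.0, -13.8, 13.6], [2.1, -3.1, 15.2], [9.0, 9.1, 16.8]]
window 2408 [[-33.0, -74.9, 7.6], [-11.7, -20.5, 9.2], [31.2, -2.7, 10.9]]

face 2012 [[-69.2, -91.4, -11.1], [-7.6, 38.8, 0.9], [60.3, 100.3, 11.7]]
knobtop 30 [[-18.1, 20.7, 48.5], [2.2, 37.8, 51.6], [17.7, 58.7, 56.0]]
  circ ((0.01267862319946289, 39.56650161743164), 20.18829345703125)
handle 39 [[-20.1, -43.8, 40.6], [0.5, -37.7, 43.8], [19.7, -31.0, 48.6]]
handletop 36 [[-20.2, -43.5, 41.3], [1.2, -37.3, 44.3], [19.7, -31.0, 48.7]]
window 185 [[-31.3, -74.7, 4.6], [-10.1, -24.7, 11.1], [29.5, -3.6, 16.1]]
```

```bash
sed -i 's/\[2.8,34.8,0.\]/[1.0,35.6,-0.7]/; s/\[2.8,-40.2,0.\]/[0.8,-39.4,-0.7]/' h.py; python3 - <<'E'
from h import *
from plant import r
s=r.sense();print(delta(s,toolR(-45),KN+75*n),delta(s,toolR(-45),KN+45*n))
E
```

```text
(array([0.06, 0.07, 0.05]), array([ 2.99, -0.27, -6.41])) (array([0.06, 0.07, 0.05]), array([ 4.3 , -0.44, -9.1 ]))
```

```bash
python3 -m creep '0 0 0 1.5 -0.2 -3.2 6.5; 0 0 0 3 -0.3 -6.4 6.5; 0 0 0 3.7 -0.4 -7.8 6.5; 0 0 0 4.3 -0.4 -9.1 6.5; 0 0 0 4.3 -0.4 -9.1 6.5; 0 0 0 4.3 -0.4 -9.1 6.5'; python3 - <<'E'
from h import *
from plant import r
s=r.sense();print(s["joints"],s["time"],s["ft_force"]);print(delta(s,toolR(-45),KN+45*n))
c=r.camera("wrist");pickle.dump(c,open("wrist2.pkl","wb"));cv2.imwrite(f"pics/wrist2.png",c["img"][:,:,::-1]);analyse(c,worldf(c))
E
```

```text
time: 3.1
position: [563.6, 209.3, 92.7]
tcp_rot: [-0.567, 0.152, -0.454, 0.67]
ft_force: [0.1, -0.7, -0.0]
gripper_width: 65.2
[ 0.04340338  0.45885313 -0.81184152  2.1519814   1.2083726   0.69621367
 -2.55942082] 3.1 [ 0.0519627  -0.72880381 -0.02994519]
(array([0.09, 0.07, 0.15]), array([-0.01,  0.1 , -0.04]))
face 28470 [[-59.1, -56.0, -2.9], [24.7, 56.1, -1.2], [61.6, 96.9, 9.1]]
knobtop 5680 [[-22.2, 10.3, 48.5], [2.6, 36.9, 50.7], [28.8, 61.6, 56.6]]
  circ ((3.932525634765625, 36.762474060058594), 34.4645881652832)
handle 1385 [[-22.4, -44.6, 18.5], [-11.4, -34.6, 41.5], [39.8, 33.2, 139.4]]
handletop 745 [[-22.4, -44.7, 41.1], [-9.0, -38.0, 42.6], [46.1, 37.0, 144.0]]
tongue 780 [[-5.9, -14.0, 13.3], [3.0, -4.7, 15.1], [9.2, 6.5, 16.5]]
window 884 [[-33.3, -77.4, 7.8], [-12.4, -21.5, 9.2], [14.1, -2.2, 10.7]]
```

View pics/wrist2.png

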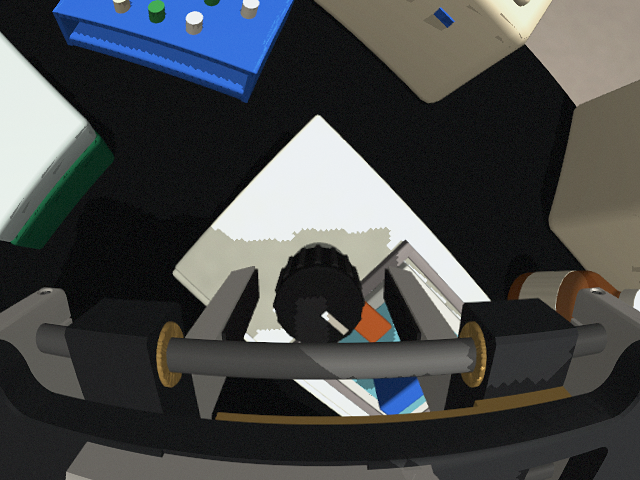

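```bash
python3 -m creep '0 0 0 0 0.1 0 2; 0 0 0 0 0.1 0 2; 0 0 0 0 0.1 0 2; 0 0 0 0 0.1 0 2; 0 0 0 0 0.1 0 2; 0 0 0 0 0.1 0 2'; python3 - <<'E'
from h import *
from plant import r
s=r.sense();print(s["joints"],s["ft_force"],s["wrist_torque"]);print(delta(s,toolR(-45),KN+45*n), n)
E
```

```text
time: 3.75
position: [563.7, 211.0, 93.4]
tcp_rot: [-0.567, 0.152, -0.454, 0.67]
ft_force: [-4.9, -0.8, 8.2]
gripper_width: 39.5
[ 0.04103045  0.45849644 -0.81276634  2.1507721   1.20793616  0.69775874
 -2.56050901] [-4.88260768 -0.8494052   8.24931246] [-0.14223246  0.63777289 -0.15439238]
(array([0.07, 0.14, 0.1 ]), array([-0.01, -0.07, -0.12])) [-0.43499441  0.05430583  0.89879405]
```

```bash
python3 -m creep '-3.5 0.4 7.2 0 0 0 2; -7 0.9 14.4 0 0 0 2; -10.4 1.3 21.6 0 0 0 2; -13.9 1.7 28.8 0 0 0 2; -17.4 2.2 36 0 0 0 2; -20.9 2.6 43.1 0 0 0 2; -20.9 2.6 43.1 0 0 0 2'; python3 - <<'E'
from h import *
from plant import r
s=r.sense();print(s["joints"],s["ft_force"],s["wrist_torque"],"axial",s["wrist_torque"]@n);print(delta(s,toolR(3),KN+45*n), n)
c=r.camera("wrist");pickle.dump(c,open("wrist3.pkl","wb"));cv2.imwrite(f"pics/wrist3.png",c["img"][:,:,::-1]);analyse(c,worldf(c))
E
```

```text
time: 4.45
position: [562.5, 211.6, 92.9]
tcp_rot: [0.703, 0.136, 0.182, -0.674]
ft_force: [-7.1, 1.6, 0.9]
gripper_width: 39.4
[ 0.09576901  0.48290914 -0.8833883   2.15050662  1.23617299  0.73084192
 -1.73181482] [-7.05964757  1.57509974  0.87844669] [0.42793279 1.8610285  0.10238833] axial 0.0069423412827610415
(array([ 0.08,  0.08, -0.28]), array([ 0.1 , -0.13, -0.06])) [-0.43499441  0.05430583  0.89879405]
face 24944 [[-60.1, -57.5, -3.0], [-0.7, 65.8, -1.3], [60.7, 97.3, 8.8]]
knobtop 5429 [[-19.4, 18.8, 48.6], [-0.4, 37.8, 50.6], [20.5, 54.0, 56.0]]
  circ ((0.46099919080734253, 38.198646545410156), 22.479969024658203)
handle 2591 [[-22.9, -35.4, 10.2], [-1.4, -34.1, 28.2], [21.2, 31.3, 49.5]]
handletop 158 [[-23.0, -35.9, 41.0], [-9.8, -34.1, 41.8], [56.5, 65.9, 155.4]]
tongue 186 [[21.9, 0.0, 13.9], [25.7, 6.1, 15.3], [29.6, 14.8, 16.3]]
window 1278 [[-33.2, -63.5, 7.9], [-2.3, -38.5, 9.2], [31.7, -2.5, 10.6]]
```

View pics/wrist3.png

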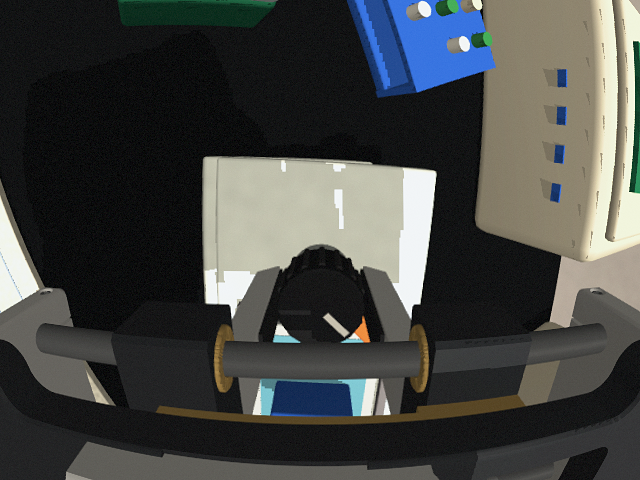

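```bash
python3 -m creep '-3.7 0.5 7.6 0 0 0 2; -7.4 0.9 15.3 0 0 0 2; -11.1 1.4 22.9 0 0 0 2; -14.8 1.8 30.6 0 0 0 2; -18.5 2.3 38.2 0 0 0 2; -22.2 2.8 45.8 0 0 0 2; -25.9 3.2 53.5 0 0 0 2; -29.6 3.7 61.1 0 0 0 2; -33.3 4.2 68.8 0 0 0 2; -36.1 4.5 74.6 0 0 0 2'; python3 - <<'E'
from h import *
from plant import r
s=r.sense();print(s["joints"],s["ft_force"],s["wrist_torque"],"axial",s["wrist_torque"]@n);print(delta(s,toolR(3+83),KN+45*n), n)
E
```

```text
time: 5.5
position: [561.0, 210.4, 92.1]
tcp_rot: [0.646, 0.548, -0.332, -0.415]
ft_force: [-16.2, -8.0, 11.5]
gripper_width: 39.4
[ 0.17769726  0.52870925 -0.99174586  2.14777078  1.27318353  0.7948339
 -0.29426822] [-16.21217265  -8.0339185   11.47529633] [-1.62681712  2.48799677 -0.99195085] axial -0.04879043801756566
(array([ 0.21, -0.18, -0.34]), array([ 0.25, -0.01,  0.01])) [-0.43499441  0.05430583  0.89879405]
```

```bash
python3 -m creep '-2.2 0.3 4.5 0 0 0 2; -4.3 0.5 9 0 0 0 2; -5.7 0.7 11.7 0 0 0 2; -5.7 0.7 11.7 0 0 0 2'; python3 - <<'E'
from h import *
from plant import r
s=r.sense();print(s["joints"],s["ft_force"],s["wrist_torque"],"axial",s["wrist_torque"]@n);print(delta(s,toolR(3+96),KN+45*n), n)
c=r.camera("wrist");pickle.dump(c,open("wrist4.pkl","wb"));cv2.imwrite(f"pics/wrist4.png",c["img"][:,:,::-1]);analyse(c,worldf(c))
E
```

```text
time: 5.9
position: [561.1, 209.9, 92.1]
tcp_rot: [0.605, 0.591, -0.403, -0.35]
ft_force: [-1.4, -3.2, 4.3]
gripper_width: 39.6
[ 0.18770581  0.53619878 -1.00644131  2.14711363  1.27974207  0.80686635
 -0.0694289 ] [-1.40171336 -3.15566443  4.25390135] [-0.48001827  0.06538733 -0.38394494] axial -0.13273124525642205
(array([ 0.34, -0.16, -0.34]), array([0.24, 0.04, 0.01])) [-0.43499441  0.05430583  0.89879405]
face 28018 [[-61.3, -93.3, -3.1], [-37.7, 16.9, -1.0], [46.7, 95.6, 9.6]]
knobtop 5472 [[-18.7, 14.8, 48.5], [-2.3, 33.8, 50.7], [17.0, 54.3, 56.0]]
  circ ((-2.4483773708343506, 34.469947814941406), 22.14767074584961)
handle 3400 [[-39.6, -45.1, 11.8], [-7.3, -35.1, 41.3], [18.0, 71.1, 127.6]]
handletop 1742 [[-40.2, -45.3, 41.2], [-6.9, -39.0, 42.7], [14.0, 72.9, 132.4]]
tongue 245 [[18.0, 57.5, 13.6], [28.3, 62.2, 15.2], [33.3, 67.2, 16.3]]
window 4076 [[-33.1, -77.3, 7.7], [-15.4, -17.7, 9.2], [22.9, -2.7, 10.7]]
```

View pics/wrist4.png

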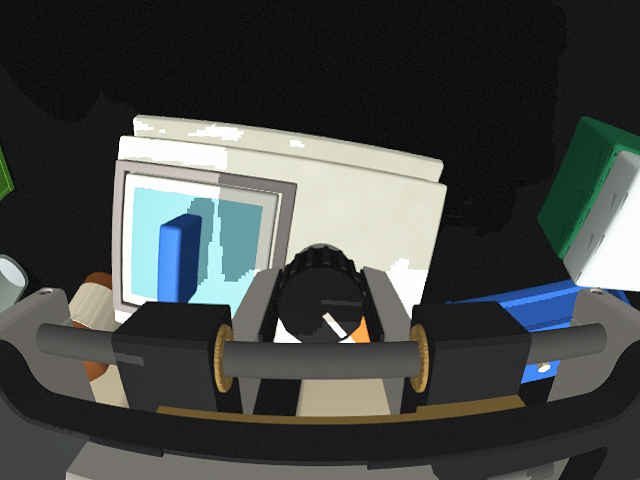

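```bash
python3 -m creep '0 0 0 0 0 0 6.5; 0 0 0 0 0 0 6.5; 0 0 0 0 0 0 6.5; 0 0 0 -2 0.2 4.1 6.5; 0 0 0 -4 0.4 8.2 6.5; 0 0 0 -4.3 0.5 9 6.5'; python3 - <<'E'
from h import *
from plant import r
s=r.sense();print(s["ft_force"],s["wrist_torque"]);print(delta(s,toolR(90),CA+110*n))
c=r.camera("wrist");pickle.dump(c,open("wrist5.pkl","wb"));cv2.imwrite(f"pics/wrist5.png",c["img"][:,:,::-1]);analyse(c,worldf(c))
E
```

```text
time: 6.55
position: [517.3, 216.9, 185.6]
tcp_rot: [0.605, 0.592, -0.402, -0.349]
ft_force: [-0.7, -0.6, 0.4]
gripper_width: 65.0
[-0.70208997 -0.60271183  0.40090721] [ 0.08721289  0.29670762 -0.00483223]
(array([ 4.16, -0.43, -8.46]), array([ 0.85, -7.74, -3.5 ]))
face 19419 [[-61.1, -93.3, -3.0], [-18.5, 19.6, -0.9], [60.5, 96.0, 9.7]]
knobtop 2174 [[-18.5, 16.5, 48.6], [-1.5, 33.9, 50.7], [17.7, 52.8, 52.1]]
  circ ((-0.4749293923377991, 34.66494369506836), 19.796445846557617)
handle 1481 [[-41.2, -45.2, 11.9], [-4.8, -36.3, 42.2], [19.9, 81.4, 229.4]]
handletop 987 [[-41.4, -45.2, 41.1], [-4.2, -38.7, 42.7], [20.3, 83.2, 234.6]]
tongue 427 [[13.8, 53.8, 13.7], [26.2, 63.4, 15.1], [36.8, 74.4, 16.7]]
window 2955 [[-32.9, -77.3, 7.6], [-15.2, -55.6, 9.3], [31.1, -3.0, 10.9]]
```

View pics/wrist5.png

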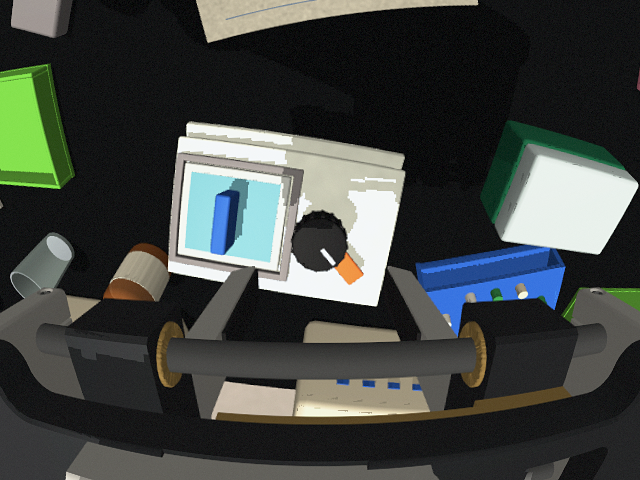

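```bash
sed -i 's/\[0.8,-39.4,-0.7\]/[-1,-39.3,-0.8]/' h.py; python3 -m creep '2.1 -0.2 -4.2 0.4 -3.8 -0.5 4; 4.2 -0.4 -8.5 0.7 -7.7 -1 4; 4.2 -0.4 -8.5 0.8 -7.8 -3 4; 4.2 -0.4 -8.5 0.8 -7.8 -3.5 4'; python3 - <<'E'
from h import *
from plant import r
s=r.sense();print(s["ft_force"],s["joints"]);print(delta(s,toolR(90),CA+70*n),delta(s,toolR(90),CA+36*n))
c=r.camera("wrist");pickle.dump(c,open("wrist6.pkl","wb"));cv2.imwrite(f"pics/wrist6.png",c["img"][:,:,::-1]);analyse(c,worldf(c))
E
```

```text
time: 7.0
position: [525.7, 135.9, 148.6]
tcp_rot: [0.637, 0.559, -0.35, -0.399]
ft_force: [-0.6, -0.1, 0.1]
gripper_width: 40.6
[-0.57449881 -0.07007029  0.1027235 ] [ 0.43385851  0.30903246 -1.09133933  2.23745879  1.04400045  0.66708696
  0.02874734]
(array([ 0.02, -0.11,  0.3 ]), array([ 1.59,  0.17, -3.49])) (array([ 0.02, -0.11,  0.3 ]), array([ 3.07, -0.02, -6.54]))
face 21170 [[-61.0, -96.2, -3.0], [-29.5, 9.5, -0.9], [59.4, 95.4, 9.7]]
knobtop 2613 [[-18.6, 15.7, 48.6], [-1.4, 32.9, 50.7], [18.1, 52.2, 52.2]]
  circ ((-0.03433115780353546, 34.65480422973633), 19.971080780029297)
handle 1432 [[-26.3, -45.8, 16.0], [-5.0, -40.1, 42.5], [20.3, -0.1, 195.7]]
handletop 1291 [[-26.8, -45.8, 41.1], [-2.8, -40.1, 42.6], [20.3, 0.1, 198.9]]
tongue 215 [[21.9, 58.7, 13.7], [30.2, 67.0, 15.1], [37.4, 74.4, 17.1]]
window 2263 [[-33.1, -76.2, 7.6], [-25.8, -32.7, 9.2], [21.3, -2.8, 10.8]]
```

View pics/wrist6.png

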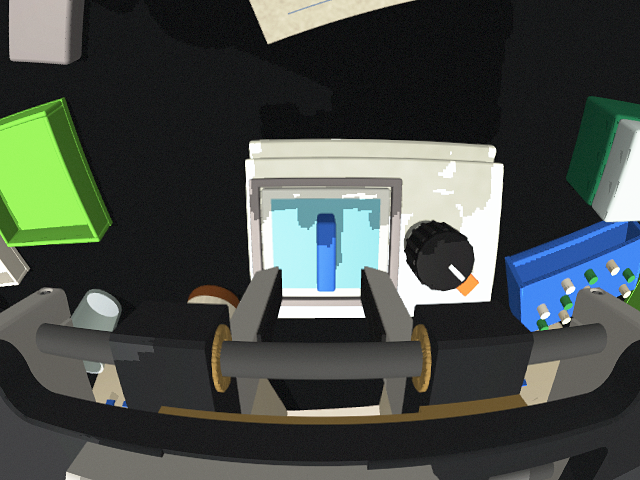

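```bash
python3 -m creep '0 0 0 0.8 0 -1.8 4; 0 0 0 1.6 0 -3.5 4; 0 0 0 2.3 -0.1 -5 4; 0 0 0 3.1 -0.1 -6.5 4; 0 0 0 3.1 -0.1 -6.5 4; 0 0 0 3.1 -0.1 -6.5 3; 0 0 0 3.1 -0.1 -6.5 0.5; 0 0 0 3.1 -0.1 -6.5 0.5; 0 0 0 3.1 -0.1 -6.5 0.5; 0 0 0 3.1 -0.1 -6.5 0.5'; python3 - <<'E'
from h import *
from plant import r
s=r.sense();print(s["ft_force"],s["wrist_torque"],s["joints"]);print(delta(s,toolR(90),CA+36*n))
E
```

```text
time: 8.05
position: [556.5, 136.7, 84.3]
tcp_rot: [0.636, 0.56, -0.351, -0.398]
ft_force: [-5.5, -1.1, 9.0]
gripper_width: 11.8
[-5.4825954  -1.12697682  8.99574206] [-0.18818672  0.44365297 -0.12703079] [ 0.30469836  0.47400171 -0.95698322  2.2277661   1.31097084  0.67494224
 -0.18132654]
(array([-0.  , -0.08,  0.12]), array([-0.  , -0.1 , -0.11]))
```

```bash
python3 -m creep '0 0 0 -0.2 0 0.5 0.5; 0 0 0 -0.4 0 0.9 0.5; 0 0 0 -0.7 0.1 1.4 0.5; 0 0 0 -0.9 0.1 1.8 0.5; 0 0 0 -1.3 0.2 2.7 0.5; 0 0 0 -2.2 0.3 4.5 0.5; 0 0 0 -3 0.4 6.3 0.5; 0 0 0 -4.4 0.5 9 0.5'; python3 - <<'E'
from h import *
from plant import r
s=r.sense();print(s["ft_force"],s["wrist_torque"],s["joints"])
T=np.array([495.5,-141.8,0]);Mz=R.from_euler('z',-0.0635).as_matrix()
print(delta(s,toolR(90,M=Mz),T+[0,0,200]))
c=r.camera("wrist");pickle.dump(c,open("wrist7.pkl","wb"));cv2.imwrite(f"pics/wrist7.png",c["img"][:,:,::-1])
E
```

```text
time: 8.85
position: [511.7, 141.8, 174.3]
tcp_rot: [0.636, 0.56, -0.351, -0.399]
ft_force: [-0.4, -0.4, -0.2]
gripper_width: 11.9
[-0.4159683  -0.40427443 -0.22286002] [ 0.09449136  0.38608693 -0.04589321] [ 0.48537853  0.23442066 -1.1455615   2.23308097  0.9142479   0.66466669
  0.13057838]
(array([ 2.45, 25.7 ,  3.53]), array([ -1.62, -28.36,   2.57]))
```

View pics/wrist7.png

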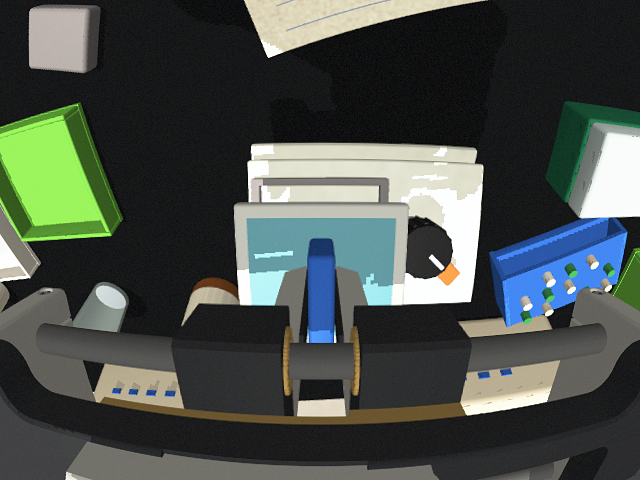

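```bash
python3 -m creep '0 2 0 0 -2 2 0.5; 0.5 5 0.5 -0.2 -5 2.6 0.5; 0.7 8 1 -0.4 -8 2.6 0.5; 1 11 1.5 -0.6 -11 2.6 0.5; 1.3 14 2 -0.8 -14 2.6 0.5; 1.6 17 2.4 -1 -17 2.6 0.5; 1.9 20 2.8 -1.2 -20 2.6 0.5; 2.2 23 3.2 -1.4 -23 2.6 0.5; 2.4 25.7 3.5 -1.6 -26 2.6 0.5; 2.4 25.7 3.5 -1.6 -28.4 2.6 0.5'; python3 -m creep '0 0 0 0 0 0 0.5'; python3 - <<'E'
from h import *
from plant import r
s=r.sense();print(s["ft_force"],s["wrist_torque"],s["joints"])
T=np.array([495.5,-141.8,0]);Mz=R.from_euler('z',-0.0635).as_matrix()
print(delta(s,toolR(90,M=Mz),T+[0,0,42]))
for k in ["wrist","side"]:
  c=r.camera(k);pickle.dump(c,open(k+"8.pkl","wb"));cv2.imwrite(f"pics/{k}8.png",c["img"][:,:,::-1])
  if k=="side": cv2.imwrite("pics/side8c.png",cv2.resize(c["img"][110:260,260:460,::-1],(800,600),interpolation=cv2.INTER_CUBIC))
E
```

```text
time: 9.9
position: [495.2, -142.0, 204.0]
tcp_rot: [0.516, 0.485, -0.483, -0.515]
ft_force: [0.9, 0.8, -2.2]
gripper_width: 11.7
time: 10.0
position: [495.0, -145.0, 203.7]
tcp_rot: [0.516, 0.484, -0.482, -0.516]
ft_force: [-0.1, 0.7, -1.2]
gripper_width: 11.9
[-0.10879028  0.69238836 -1.17175317] [ 0.10656328 -0.1359373   0.00464741] [ 1.06432975  0.36774045 -1.0828092   1.93803749  0.37245086  1.05415363
  1.32533666]
(array([-0.07,  0.1 ,  0.15]), array([  0.05,   0.32, -16.17]))
```

View pics/wrist8.png

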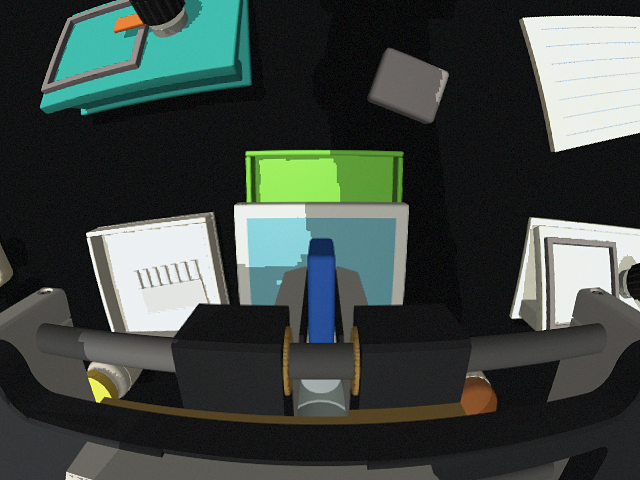

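View pics/side8c.png

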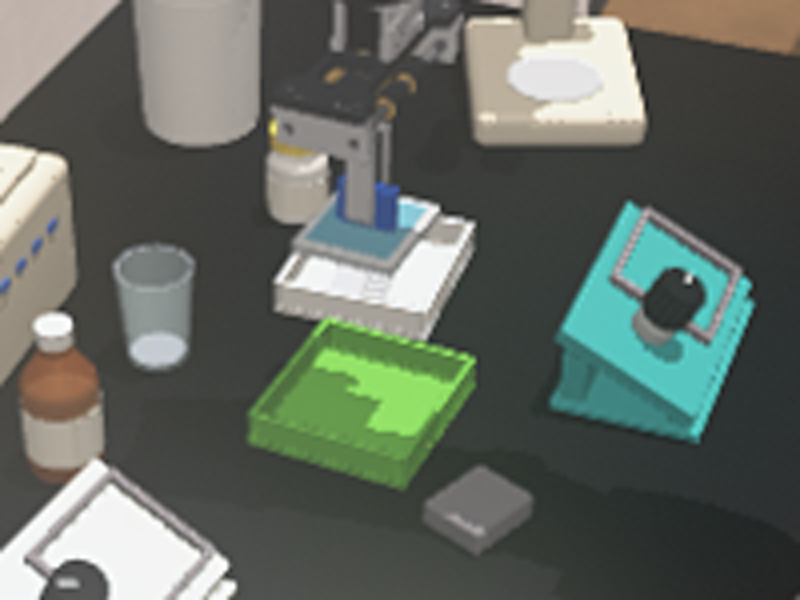

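```bash
python3 -m creep '0 0 0 0.1 0.3 -3 0.5; 0 0 0 0.1 0.3 -6.5 0.5; 0 0 0 0.1 0.3 -10 0.5; 0 0 0 0.1 0.3 -12.5 0.5; 0 0 0 0.1 0.3 -14 0.5; 0 0 0 0.1 0.3 -15 0.5; 0 0 0 0.1 0.3 -15.5 0.5; 0 0 0 0.1 0.3 -15.7 0.5; 0 0 0 0.1 0.3 -15.7 0.5'; python3 -m creep '0 0 0 0 0 -0.15 0.5; 0 0 0 0 0 -0.3 0.5; 0 0 0 0 0 -0.3 0.5'
```

```text
time: 11.0
position: [496.5, -139.3, 47.6]
tcp_rot: [0.516, 0.485, -0.483, -0.515]
ft_force: [-0.0, 0.2, -2.0]
gripper_width: 11.5
time: 11.3
position: [496.5, -139.4, 44.7]
tcp_rot: [0.516, 0.485, -0.483, -0.515]
ft_force: [0.3, -0.1, -1.4]
gripper_width: 12.0
```

```bash
python3 -m creep '0 0 0 0 0 -0.1 0.5; 0 0 0 0 0 -0.15 0.5; 0 0 0 0 0 -0.15 0.5'; python3 -m creep '0 0 0 0 0 -0.1 0.5; 0 0 0 0 0 -0.1 0.5'
```

```text
time: 11.6
position: [496.5, -139.4, 43.1]
tcp_rot: [0.516, 0.485, -0.483, -0.515]
ft_force: [-0.1, 0.1, -1.5]
gripper_width: 12.0
time: 11.8
position: [496.4, -139.4, 42.0]
tcp_rot: [0.516, 0.485, -0.483, -0.515]
ft_force: [0.0, -0.5, -1.1]
gripper_width: 11.8
```

```bash
python3 -m creep '0 0 0 0 0 -0.1 0.5; 0 0 0 0 0 -0.1 0.5'; python3 -m creep '0 0 0 0 0 -0.1 0.5; 0 0 0 0 0 -0.1 0.5'
```

```text
time: 12.0
position: [496.7, -139.4, 41.3]
tcp_rot: [0.516, 0.485, -0.483, -0.515]
ft_force: [-0.0, 0.5, 6.0]
gripper_width: 12.0
time: 12.2
position: [496.8, -139.4, 41.2]
tcp_rot: [0.517, 0.485, -0.483, -0.515]
ft_force: [-8.3, 0.9, 25.7]
gripper_width: 11.6
```

```bash
python3 -m creep '0 0 0 0 0 0 0.5; 0 0 0 0 0 0 0.5; 0 0 0 0 0 0 3; 0 0 0 0 0 0 3; 0 0 0 0 0 0 3'; python3 -m creep '0 0 0 0 0 1 3; 0 0 0 0 0 3 3; 0 0 0 0 0 6 3; 0 0 0 -3 0 10 3; 0 0 0 -6 0 14 3;0 0 0 -10 -2 16 3;0 0 0 -10 -7 16 3;0 0 0 -10 -12 16 3;0 0 0 -10 -17 16 3;0 0 0 -10 -17 16 3'; python3 - <<'E'
from h import *
from plant import r
print(r.sense()["ft_force"])
for k in ["wrist","top","side"]:
  c=r.camera(k);pickle.dump(c,open(k+"9.pkl","wb"));cv2.imwrite(f"pics/{k}9.png",c["img"][:,:,::-1])
  if k=="side": cv2.imwrite("pics/side9c.png",cv2.resize(c["img"][130:310,220:460,::-1],(800,600),interpolation=cv2.INTER_CUBIC))
E
```

```text
time: 12.7
position: [496.8, -139.4, 41.1]
tcp_rot: [0.517, 0.485, -0.483, -0.515]
ft_force: [0.2, -1.0, 0.6]
gripper_width: 29.4
time: 13.7
position: [395.6, -315.1, 201.4]
tcp_rot: [0.518, 0.483, -0.481, -0.516]
ft_force: [-0.5, 1.5, -0.3]
gripper_width: 30.6
[-0.50799883  1.48026823 -0.28830041]
```

View pics/top9.png

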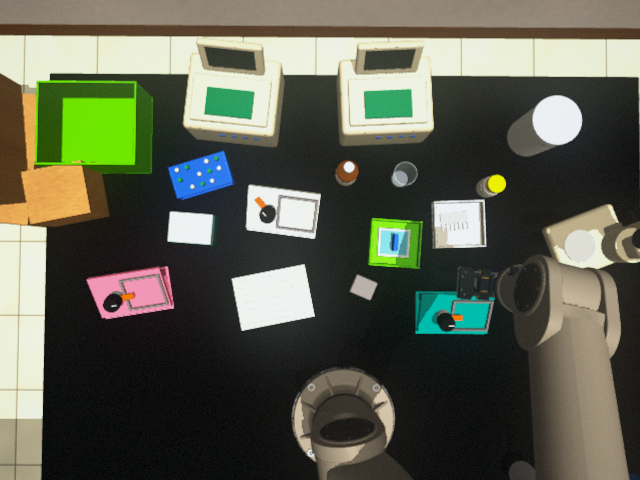

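View pics/side9c.png

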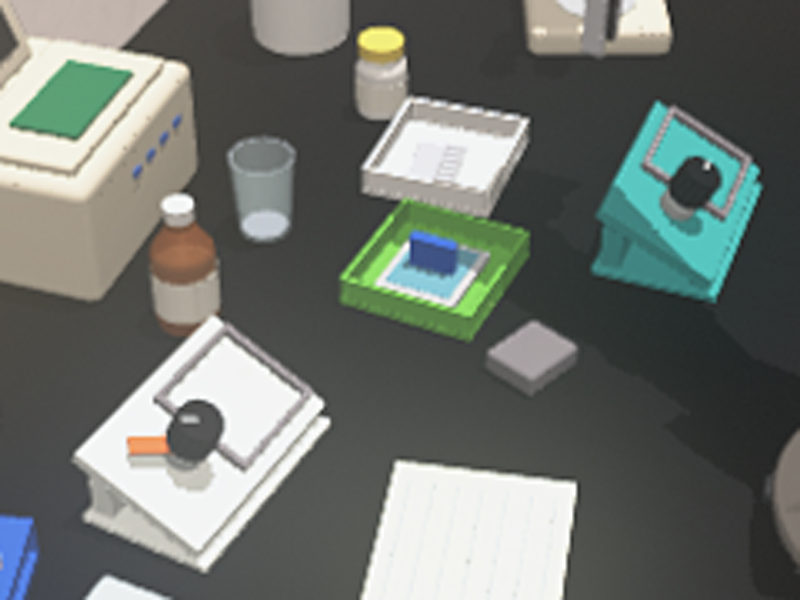

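The cassette lies flat in the green tray at (395,243) in the top view, with its handle up. The tongue at (260,202) points away from the empty pocket, and the surrounding objects look unmoved.

```bash
python3 - <<'E'
from h import *
from plant import r
c=pickle.load(open("top9.pkl","rb"));a=pickle.load(open("top0.pkl","rb"));W=world(c);hsv=cv2.cvtColor(c["img"],cv2.COLOR_RGB2HSV)
m=(hsv[...,0]>85)&(hsv[...,0]<99)&(hsv[...,1]>80);m[:215]=0;m[270:]=0;m[:,:365]=0;m[:,425:]=0
print("window",m.sum(),W[m].mean(0),W[m][:,2].std())
d=np.abs(c["img"].astype(int)-a["img"]).max(-1)
for nm,(u,v) in dict(bottle=(346,172),beaker=(404,174),jar=(492,186),timer=(364,287),tip=(190,228),comb=(459,223)).items(): print(nm,(d[v-12:v+12,u-12:u+12]>60).sum())
r.hand_in(); print(r.sense()["time"])
E
```

```text
window 472 [ 496.71551909 -135.8556845    28.97157823] 126.94214419999741
bottle 0
beaker 0
jar 0
timer 0
tip 0
comb 0
the job is handed in; nothing more can be done
the job is handed in; nothing more can be done
```

The job is done and handed in at about 14 s, well under the 58 s limit. The knob is open, and the cassette lies flat, handle up, in the green tray.

**Knob:** I gripped it, twisted anticlockwise to break it loose, and turned it on to its stop in the same grasp. The tongue measured about 137° round, against 137.5° for the stop, and points away from the cassette. The task said it would need more than one grasp, but one was enough.

**Cassette:** I drew it straight out along the slanted face by its handle. I then levelled it, lowered it to contact, let go and pulled clear. The contact force was about 26 N just before release.

**Last checks:**
- **Pictures:** the final top and side views show the cassette inside the tray, the pocket empty, and the gripper about 200 mm up, touching nothing.
- **Loose things:** a before-and-after comparison of the top view found no change at the bottle, beaker, jar, timer, tip box or comb.
- **Check that failed:** the depth check of the cassette's window was spoiled by bad depth readings (mean height 29 mm, spread 127 mm). That it lies flat therefore rests on the pictures and the contact height.

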